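# Ready the swivel tablet stand: click to face the desk seat, clamp held open at its mark

### The arm

A 6-joint arm with a two-finger parallel gripper is mounted at the origin on the work surface. World frame = base frame: x ahead of the robot, y to its left, z up, the work surface at z = 0. Lengths are in mm, angles in rad, forces in N, time in s.
With the tool pointing down it reaches from about 275 to 825 mm from the base axis. Payload 5.2 kg.
Tool frame: the origin (TCP) lies midway between the tips of the shut fingers; the grasp point (between the pads) lies 19 mm behind it; z points along the fingers, y is the direction in which the jaws open and shut (so a half turn about z gives the same grasp; the last joint's range is limited). The gripper opens to 93 mm and grips with 3 to 60 N. Pads are 15 mm wide; open, the fingers measure 128 mm over their backs; the gripper's body (75 mm by 188 mm) begins 65 mm behind the grasp point.
Start: joints at [-1.47, 0.259, 1.535, -0, 1.348, -0.203], TCP at [164.553, -524.812, 218.653] pointing down, gripper open.
Joint ranges: [-3.14, 3.14], [-0.91, 2.08], [0.19, 2.58], [-1.22, 4.36], [0.22, 2.71], [-3.12, 3.12]. Speed limits (rad/s): [2.57, 2.57, 3.14, 3.14, 3.14, 3.14].

### API

Orientations are given as [roll, pitch, yaw] about the fixed x, y, z axes, in that order (R = Rz(yaw) Ry(pitch) Rx(roll)).
In Python, from bench import env gives the robot as it stands.
- The arm moves only by the shell command python3 -m handwheel 'ROWS' [OPENING]. ROWS is text: rows parted by semicolons, each of 4 numbers parted by spaces: the shift along the tool's x, y, z in units of 0.4 m (1.0 is 0.4 m), then the turn about the tool's z in units of 120 degrees (1.0 is 120 degrees). In form: dx dy dz twist; .... A call has 1 to 8 rows; each row is the pose to reach, as a shift and turn from the pose commanded when the call began, along the tool's axes at that moment; what a row does not reach only later rows make up. A row lasts 1/10 s, in which the tool goes at most 50 mm and 8.59 degrees, less where a joint would pass 70% of its speed; a pose out of reach is approached as far as the arm can. A call with a number of a shift or a turn outside -1 to 1 is refused whole. A call with a gripper value outside its range is refused whole. OPENING is the closure, from 0 (fully open) to 1 (shut), set as the call begins (- or left out, the last holds). The fingers move at their own pace and stop on an object; the grip force is fixed at half the most. Time passes only in rows, so rows that repeat a pose let the fingers close. It gives the time, the measured TCP pose, the force and the opening at its end, in the units of the state.
- env.observe(): the state, without advancing time (a new reading comes with each control period).
- env.camera(name): name is "scene" or "top" or "wrist"; returns a dict with "pixels" (384x512x3 uint8, blue, green, red), "mtx" (3x3 intrinsics, pixels), "dist_coeffs" ([k1, k2, p1, p2, k3] as OpenCV has them; the pictures are not rectified), "rvec" (rotation vector, rad) and "tvec" (3), from world to camera coordinates, as OpenCV has them; the wrist camera has in their place "T_tool_cam" (4x4, takes a point from camera to tool coordinates, whose origin is the TCP and whose axes are the flange's). Camera axes: x right, y down, z forward; pixel columns grow to the right and rows downward; lengths in mm; the calibration is good to about 2 mm. A picture is of the moment at which its call begins: read the wrist's pose just before it. There is no depth.
- env.sign_off(): hands the job in, once; it reports no verdict.
The state is a dict: "t": time; "q": joint angles; "qd": joint speeds; "tau": joint torques, N m; "eef_pos": TCP position; "eef_rot": TCP orientation; "wrist_force": force on the tool from outside, world axes, zero at the start; "ft_torque": the same for the moment, N m; "finger_gap": opening from 0.0 (shut) to 1.0 (fully open).
Only numpy, scipy, OpenCV 4.12 (cv2) and the standard library are available. Lean on these libraries where they do the work, as an engineer would, in place of code of your own. Each camera call takes 0.05 s, during which the arm holds its last target. There are 200 camera calls.

### The job

Turn the swivel tablet stand on by one click, anticlockwise seen from above, so that it rests in its middle click and no further, with its clamp still closed. Then pull the sprung clamp out by its bow handle until the ring mark on the rod stands at the mouth of the sleeve, and finish holding it there with the gripper, without letting go, so that a colleague can drop the tablet in. Leave the tablet, calculator, clipboard and tea jar where they lie.

Things in the scene. Friction and masses are not known exactly. Their poses are not given: they have to be found in the camera images.
- stand: Fixed round base of the tablet stand, dark steel, 176 mm across, 16 mm high, bolted to the desk. Origin: centre of its underside on the desk; its z axis is the upright swivel axis. Its x axis is the level direction in which the clamp points in the first click, where it starts; in the middle click it points 45 degrees further anticlockwise, within 20 degrees of straight ahead of the robot (+x).
- plate (a point): Centre of the cradle, on the swivel axis, 100 mm above the desk. The cradle turns on the base: a black disc 148 mm across, a short column, and an aluminium back plate (122 mm along the slope, 150 wide, 6 thick) that rises at 20 degrees from level, away from a black ledge at its low front end. Axes: x level, the way the plate rises; z up.
- cradle (a joint): Swivel angle, rad, anticlockwise from above positive; the plate rises along the base's x axis turned by this angle. Clicks at 0 (first, start), 0.785 (middle, wanted) and 1.571 (last); stops at -0.2 and 1.77. A sprung detent draws it into the nearest click and may leave it 0.02 off; up to 0.7 N m to leave a click, hump half way. Turn it by carrying the bow handle round the axis or pushing the cradle's side.
- clamp (a joint): How far the sprung clamp is drawn out of its sleeve, m along the slope: 0 closed (start), 0.050 when the middle of the ring mark is level with the sleeve's mouth (wanted), stop at 0.075. The inner spring pulls it back: 5 N at 0, 10 N at 0.050, 1 N more per 10 mm; it closes by itself when let go.
- handle (a point): Middle of the crossbar of the clamp's bow handle: round, level, 12 mm thick, rubber sleeved, square to the pull. The bow's side bars leave 62 mm clear between them, and run back to the jaw. Closed, it is 122 mm level distance from the swivel axis and 146 mm above the desk, with nothing between it and the desk. Axes: x the pull, outwards and 20 degrees upwards; y along the crossbar.
- jaw (a point): Middle of the top edge of the clamp's jaw, a black block 110 mm wide (y), 10 thick (x) and 46 high, on the rod's outer end. The bow handle is fixed to its outer face: 44 mm is clear between that face and the crossbar, for a finger from above. This top edge is 24 mm above the crossbar, square to the slope. Axes as handle.
- mark (a point): Middle of the ring mark: a dark band 4 mm wide round the bright steel rod (10 mm thick). Hidden in the sleeve while the clamp is closed, it comes out of the mouth as the clamp is drawn out. Axes as handle.
- mouth (a point): Centre of the sleeve's mouth: the end of the round aluminium sleeve (25 mm across there) under the upper edge of the back plate; the rod slides out of it. The mark is right when it is here. Its z axis is up, its x axis level and outwards from the swivel axis.
- tablet: Bystander: tablet lying on the desk, 174 x 250 x 9 mm; origin under its centre. To be left alone.
- calculator: Bystander: desk calculator, 160 x 112 x 32 mm; origin under its centre. To be left alone.
- clipboard: Bystander: clipboard with paper, clip and pen, 320 x 230 mm, 28 mm high; origin under its centre. To be left alone.
- tea_jar: Bystander: glass jar with steel cap, 68 mm across, 130 mm high; origin under its centre. To be left alone.
Mind the look-alikes: they are no part of the job. Of the things that look like the stand, take the one that is farthest to the robot's left at the start.

How it is judged (in metres and radians):
On the way, in this order (a step that is already met when the one before it is completed fails the run):
1. the cradle is in its middle click with the clamp still closed (value of joint cradle between 0.665 and 0.905 rad and value of joint clamp below 0.02 m), for 0.3 s.
2. the clamp is drawn out with its ring mark at the sleeve's mouth (value of joint cradle between 0.665 and 0.905 rad and value of joint clamp between 0.045 and 0.055 m), for 0.3 s.
At the end, for the whole second after the job is handed in: Cradle within 0.12 rad of its middle click; clamp at rest, its ring mark within 5 mm of the sleeve's mouth (0.045 to 0.055 m drawn out), held there by the fingers (over 4 N) and nothing else; tablet, calculator, clipboard and tea jar within 20 mm of where they lay (all of step 2 and velocity of joint clamp between -0.01 and 0.01 m/s and velocity of joint cradle between -0.1 and 0.1 rad/s and contact force between the fingers and clamp above 4 N and contact force between each of tablet, calculator, clipboard, tea_jar and clamp below 0.3 N and distance of each of tablet, calculator, clipboard, tea_jar from where it was at the start of the episode below 0.02 m); the arm keeps its last pose, push and grip.
It fails at once if the cradle is turned past its middle click towards the third (value of joint cradle above 1.15 rad).
It fails at once if the tablet is moved (distance of tablet from where it was at the start of the episode above 0.02 m).
It fails at once if the calculator is moved (distance of calculator from where it was at the start of the episode above 0.02 m).
It fails at once if the clipboard is moved (distance of clipboard from where it was at the start of the episode above 0.02 m).
It fails at once if the tea jar is moved (distance of tea_jar from where it was at the start of the episode above 0.02 m).
It also fails if it takes over 42 s, if anything falls off the work surface, if the arm or the gripper's body presses on something with over 40 N, if the wrist force passes 120 N, or if a joint passes its speed limit or range.

## Working session

There is one attempt and no reset: what is moved stays moved. The work goes in short steps, Python scripts to look and compute and a shell command to move; the robot and the scene stay as the last step left them, time stands still between calls to the robot, and variables do not carry over. Pictures are saved under pics/ and viewed, about 8 in all and at most 12, crops included, and the job is handed in when it is done.

```bash
mkdir -p pics; ls; python3 - <<'E'
from bench import env
import cv2,numpy as np,pickle
s=env.observe();print(s)
d={}
for n in("scene","top"):
    c=env.camera(n);d[n]=c;cv2.imwrite(f"pics/{n}0.png",c["pixels"])
    R=cv2.Rodrigues(np.array(c["rvec"],float))[0];print(n,-R.T@np.array(c["tvec"]).ravel(),R[2],np.array(c["mtx"]).tolist())
pickle.dump(d,open("c0.pkl","wb"))
a=np.hstack([d["scene"]["pixels"],d["top"]["pixels"]])
E
```

```text
pics
{'t': 0.0, 'q': array([-1.46981588e+00,  2.59302856e-01,  1.53604627e+00, -1.45392550e-05,
        1.34801491e+00, -2.02785687e-01]), 'qd': array([ 0.0001866 , -0.00123971, -0.00047074, -0.00112388, -0.00087613,
        0.00149061]), 'tau': array([-1.43120822e-03, -4.37305105e+01, -2.84004235e+01,  7.18432828e-02,
        4.14555520e-02, -1.30132266e-04]), 'eef_pos': array([ 164.48337174, -524.26576259,  217.85409833]), 'eef_rot': array([-3.13985471e+00, -3.42870267e-04,  3.03769060e-01]), 'wrist_force': array([-0.72381213,  0.90883955,  0.06668913]), 'ft_torque': array([-0.04793157,  0.00490387, -0.02792603]), 'finger_gap': 0.9960115206959365}
scene [ 902.33901874 -531.46850023 1201.60160088] [-0.31449688  0.39395828 -0.86364842] [[353.33673314466284, 0.0, 257.80343360163334], [0.0, 353.33673314466284, 188.73302068281933], [0.0, 0.0, 1.0]]
top [ 261.96755888  -30.92967634 1681.34756074] [ 1.51992944e-01  3.65263538e-04 -9.88381511e-01] [[461.73181676796645, 0.0, 245.71330720874153], [0.0, 461.73181676796645, 199.5700425240006], [0.0, 0.0, 1.0]]
```

View pics/scene0.png

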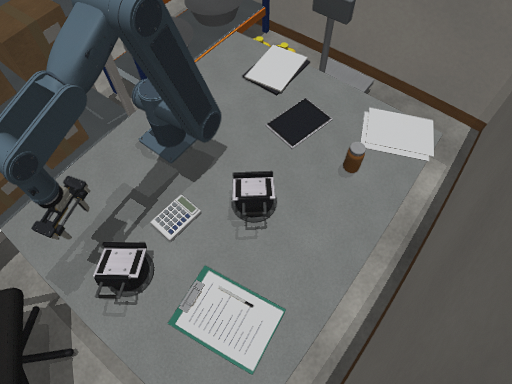

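View pics/top0.png

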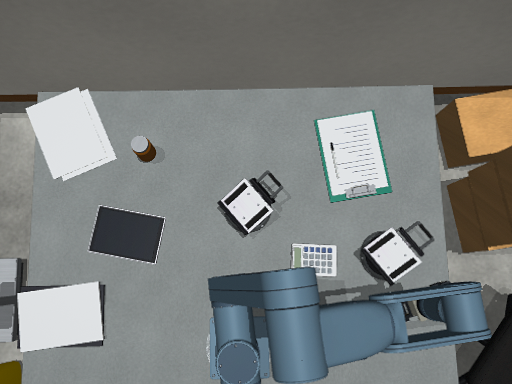

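The scene and top views show two stands. The first is at scene (254,190) / top (248,205), and the second at scene (122,268) / top (392,254). Left in the top view is +y, so the (248,205) stand is farthest to the robot's left and is the one meant. I'll confirm it in a crop.

```bash
cat > h.py <<'E'
import cv2,numpy as np,pickle
def ray(c,uv):
    K=np.array(c["mtx"],float);D=np.array(c["dist_coeffs"],float)
    R=cv2.Rodrigues(np.array(c["rvec"],float))[0];t=np.array(c["tvec"],float).ravel()
    p=cv2.undistortPoints(np.array([[uv]],float),K,D).ravel()
    return -R.T@t, R.T@np.array([p[0],p[1],1])
def onz(c,uv,z):
    o,d=ray(c,uv);return o+d*(z-o[2])/d[2]
def proj(c,P):
    return cv2.projectPoints(np.array(P,float).reshape(-1,1,3),np.array(c["rvec"],float),np.array(c["tvec"],float),np.array(c["mtx"],float),np.array(c["dist_coeffs"],float))[0].reshape(-1,2)
E
python3 - <<'E'
from h import *
d=pickle.load(open("c0.pkl","rb"))
a=d["top"]["pixels"][160:245,205:300];b=d["scene"]["pixels"][160:245,215:310]
im=np.hstack([cv2.resize(x,None,fx=4,fy=4,interpolation=cv2.INTER_CUBIC) for x in(a,b)])
im=cv2.convertScaleAbs(im,alpha=1.5,beta=20)
cv2.imwrite("pics/crop1.png",im)
print(onz(d["top"],(248,205),130),onz(d["top"],(392,254),130))
E
```

```text
[481.75150649 -37.77788454 130.        ] [ 308.72012719 -512.69269085  130.        ]
```

View pics/crop1.png

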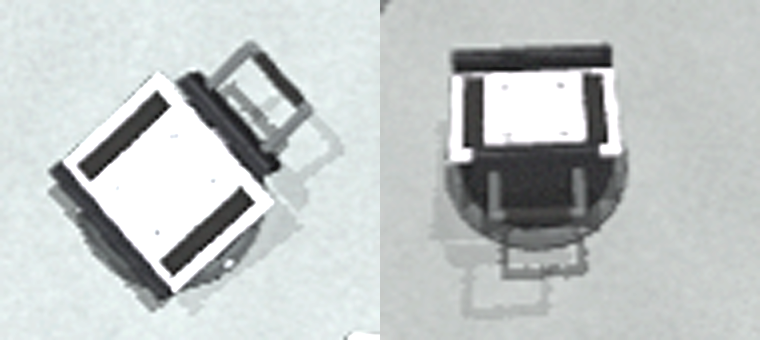

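The crop confirms the stand. The rubber crossbar is at about top (274.4,180.3) and scene (254.0,213.0), and the plate centre at about top (246.4,204.9). Next I'll triangulate and check these against the given sizes.

```bash
python3 - <<'E'
from h import *
d=pickle.load(open("c0.pkl","rb"));T,S=d["top"],d["scene"]
def px(x,y,o): return (o[0]+x/4-.375,o[1]+y/4-.375)
ot=(205,160);os=(215,160)
def tri(a,b):
    o1,d1=ray(T,a);o2,d2=ray(S,b)
    A=np.stack([d1,-d2],1);k=np.linalg.lstsq(A,o2-o1,rcond=None)[0]
    p,q=o1+k[0]*d1,o2+k[1]*d2
    return (p+q)/2,np.linalg.norm(p-q)
h=px(278,82,ot)
print("handle tri",tri(h,px(537-380,213,os)))
print("top@146",onz(T,h,146))
H1,H2=onz(T,px(257,60,ot),146),onz(T,px(298,103,ot),146);v=H1-H2;print("bar len",np.linalg.norm(v),"pull dir deg",np.degrees(np.arctan2(v[1],v[0]))-90)
c=onz(T,px(166.5,181,ot),105);print("plate c",c)
w=onz(T,h,146)-c;print("dist",np.hypot(w[0],w[1]),"ang",np.degrees(np.arctan2(w[1],w[0])))
C=[onz(T,px(x,y,ot),z) for x,y,z in((157,73,124),(272,200,124),(175,290,82),(62,160,82))]
for i in range(4):print(np.linalg.norm(C[i]-C[i-1]))
m=(C[0]+C[1]-C[2]-C[3]);print("rise ang",np.degrees(np.arctan2(m[1],m[0])),sum(C)/4)
# base disc in scene: extremes bottom and right
E
```

```text
handle tri (array([ 563.1052049 , -128.8989914 ,  140.91633651]), np.float64(2.2973102073946623))
top@146 [ 562.87095847 -127.7140704   146.        ]
bar len 50.53897670440299 pull dir deg -48.2299302526811
plate c [485.84002992 -31.86352885 105.        ]
dist 122.96784241698619 ang -51.21266780284371
116.25493495204854
147.25932361831948
117.87890634204092
150.93861950872662
rise ang -50.427180818645844 [486.28974043 -31.19670632 103.        ]
```

Checks agree: plate about 117×150 mm, radius about 123 mm, bar height about 141 mm triangulated. That puts the axis at about (486,-31.5), the pull at about -50.5° (so -5.5° in the middle click), and the handle at about (563,-126.5,146). I'll move above the handle with the jaws along the pull (yaw 0.69) and the gap at about 33 mm.

```bash
python3 -m handwheel '0.625 -0.325 0 -0.184; 0.625 -0.325 0 -0.184; 0.625 -0.325 0 -0.184; 0.625 -0.325 0 -0.184; 0.625 -0.325 0 -0.184; 0.625 -0.325 0 -0.184; 0.625 -0.325 0 -0.184; 0.625 -0.325 0 -0.184' 0.65
cat > to.py <<'E'
import sys,numpy as np
from bench import env
def go(p,yaw):
    s=env.observe();e=s["eef_pos"];y=s["eef_rot"][2]
    d=np.array(p)-e;c,n=np.cos(y),np.sin(y)
    return s["t"],np.round(np.array([d[0]*c+d[1]*n,d[0]*n-d[1]*c,-d[2]])/400,3),round(-np.degrees(yaw-y)/120,3)
if __name__=="__main__":
    a=list(map(float,sys.argv[1:]));print(*go(a[:3],np.radians(a[3])))
E
python3 to.py 563 -126.5 200 39.5
```

```text
t: 0.9
eef_pos: [364.4, -325.5, 218.4]
eef_rot: [-3.141, 0.001, 0.692]
wrist_force: [-0.1, 0.1, -0.6]
finger_gap: 0.376
0.9 [ 0.7   -0.067  0.046] 0.001
```

```bash
python3 -m handwheel '0.7 -0.067 0.045 0; 0.7 -0.067 0.045 0; 0.7 -0.067 0.045 0; 0.7 -0.067 0.045 0; 0.7 -0.067 0.045 0; 0.7 -0.067 0.045 0; 0.7 -0.067 0.045 0; 0.7 -0.067 0.045 0'
python3 - <<'E'
from bench import env
from h import *
s=env.observe();c=env.camera("wrist");cv2.imwrite("pics/w1.png",c["pixels"]);print(s["eef_pos"],s["eef_rot"])
pickle.dump((s,c),open("w1.pkl","wb"));print(np.round(c["T_tool_cam"],3),c["mtx"])
E
```

```text
t: 1.7
eef_pos: [562.9, -128.4, 200.0]
eef_rot: [-3.141, 0.001, 0.689]
wrist_force: [0.1, -0.3, 0.1]
finger_gap: 0.349
[ 562.86520114 -128.35078648  200.01067501] [-3.14089434e+00  1.35961029e-03  6.89184393e-01]
[[-1.00000e-03 -9.65000e-01 -2.62000e-01  7.30790e+01]
 [ 1.00000e+00 -1.00000e-03 -1.00000e-03  8.95000e-01]
 [ 1.00000e-03 -2.62000e-01  9.65000e-01 -1.66648e+02]
 [ 0.00000e+00  0.00000e+00  0.00000e+00  1.00000e+00]] [[332.65496437   0.         258.05206082]
 [  0.         332.65496437 190.73943209]
 [  0.           0.           1.        ]]
```

View pics/w1.png

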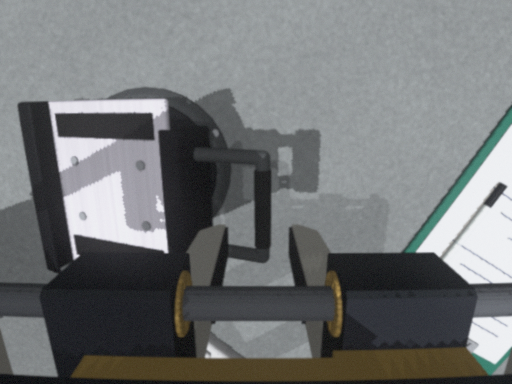

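The wrist view shows the crossbar upright at column ~262, with corners at (263,155) and (262,256), and the jaw at columns 165–212. The fingers straddle the bar, but the tool may be off along the bar. I'll cast these onto z=146.

```bash
cat >> h.py <<'E'
from scipy.spatial.transform import Rotation as Ro
def wz(s,c,uv,z):
    p=cv2.undistortPoints(np.array([[uv]],float),np.array(c["mtx"]),np.array(c["dist_coeffs"],float)).ravel()
    M=np.array(c["T_tool_cam"]);R=Ro.from_euler("xyz",s["eef_rot"]).as_matrix()
    o=R@M[:3,3]+s["eef_pos"];d=R@M[:3,:3]@np.array([p[0],p[1],1]);return o+d*(z-o[2])/d[2]
E
python3 - <<'E'
from h import *
s,c=pickle.load(open("w1.pkl","rb"))
a,b=wz(s,c,(263,157),146),wz(s,c,(262,256),146)
print(a,b,np.linalg.norm(a-b),(a+b)/2)
v=a-b;print(np.degrees(np.arctan2(v[1],v[0]))-90)
p=wz(s,c,(113,178),105);print("plate",p)
E
python3 to.py 563 -126.5 127 39.5
```

```text
[ 593.65106989 -108.14395212  146.        ] [ 537.28232519 -153.93053308  146.        ] 72.62125291390747 [ 565.46669754 -131.0372426   146.        ]
-50.91411613605417
plate [497.90583954 -29.241597   105.        ]
1.75 [ 0.005 -0.004  0.183] -0.001
```

The wrist view gives the bar centre within ~4 mm of the top view, with pull -50.9° and span 72.6 mm, which fits the 62 mm gap plus two bars. The fingers clear both sides, so I'll go down and close.

```bash
python3 -m handwheel '0.002 0.004 0.06 0; 0.002 0.004 0.12 0; 0.002 0.004 0.16 0; 0.002 0.004 0.183 0; 0.002 0.004 0.183 0; 0.002 0.004 0.183 0'
python3 -m handwheel '0 0 0 0; 0 0 0 0; 0 0 0 0; 0 0 0 0; 0 0 0 0; 0 0 0 0; 0 0 0 0; 0 0 0 0' 1
```

```text
t: 2.35
eef_pos: [564.9, -129.1, 128.2]
eef_rot: [3.141, -0.0, 0.688]
wrist_force: [-0.3, -1.0, -1.0]
finger_gap: 0.35
t: 3.15
eef_pos: [566.4, -129.2, 128.3]
eef_rot: [3.138, -0.001, 0.689]
wrist_force: [3.4, -4.0, -0.0]
finger_gap: 0.12
```

The bar is gripped (gap ≈11 mm). Next is the first half of the arc (22.5°) about the axis.

```bash
python3 -m handwheel '0.015 0 0 -0.023; 0.030 -0.0015 0 -0.047; 0.045 -0.003 0 -0.070; 0.060 -0.006 0 -0.094; 0.075 -0.009 0 -0.117; 0.089 -0.013 0 -0.141; 0.103 -0.018 0 -0.164; 0.117 -0.023 0 -0.187'
```

```text
t: 3.95
eef_pos: [595.7, -91.7, 128.2]
eef_rot: [3.14, 0.001, 1.083]
wrist_force: [-0.0, -1.4, 2.9]
finger_gap: 0.119
```

```bash
python3 -m handwheel '0.015 0 0 -0.023; 0.030 -0.0015 0 -0.047; 0.045 -0.003 0 -0.070; 0.060 -0.006 0 -0.094; 0.075 -0.009 0 -0.117; 0.089 -0.013 0 -0.141; 0.103 -0.018 0 -0.164; 0.117 -0.023 0 -0.188'
python3 -m handwheel '0 0 0 0; 0 0 0 0; 0 0 0 0; 0 0 0 0'
python3 - <<'E'
from bench import env
from h import *
o=[]
d={}
for n,(y,x) in {"top":(150,195),"scene":(160,215)}.items():
    c=env.camera(n);d[n]=c;o.append(cv2.resize(c["pixels"][y:y+100,x:x+100],None,fx=4,fy=4,interpolation=cv2.INTER_CUBIC))
pickle.dump(d,open("c2.pkl","wb"))
cv2.imwrite("pics/crop2.png",cv2.convertScaleAbs(np.hstack(o),alpha=1.4,beta=20))
s=env.observe();c=env.camera("wrist");cv2.imwrite("pics/w2.png",c["pixels"]);pickle.dump((s,c),open("w2.pkl","wb"))
E
```

```text
t: 4.75
eef_pos: [608.4, -44.9, 128.2]
eef_rot: [-3.14, 0.0, 1.477]
wrist_force: [-3.6, -2.4, 5.4]
finger_gap: 0.12
t: 5.15
eef_pos: [608.4, -45.4, 128.1]
eef_rot: [-3.141, 0.0, 1.473]
wrist_force: [-4.0, 0.4, 5.6]
finger_gap: 0.12
```

View pics/crop2.png

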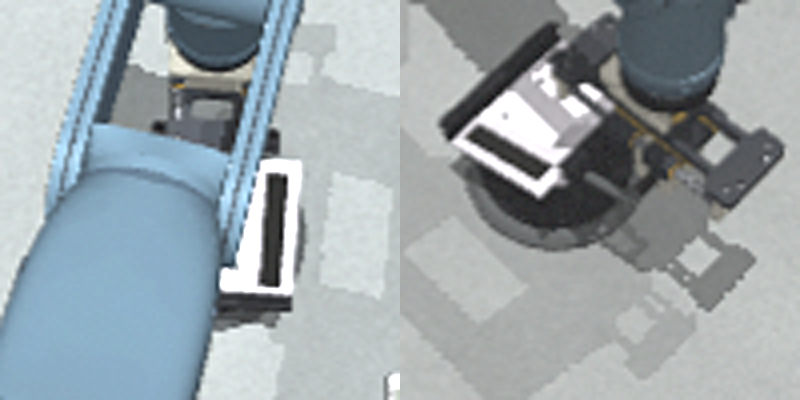

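View pics/w2.png

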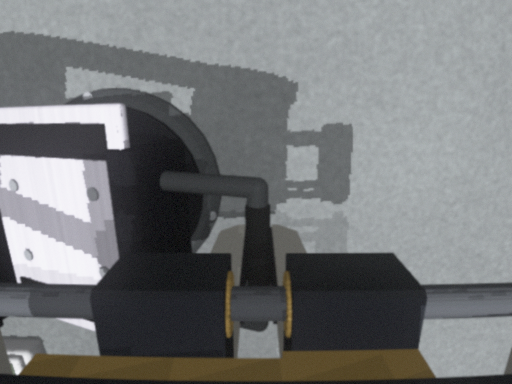

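The stand has turned, and both crops show the bar between the fingers. I'll measure the cradle angle from the plate's right edge, top crop (301,160)→(290,295), and from the bar in the wrist view, (258,210)→(256,320).

```bash
python3 - <<'E'
from h import *
c0=pickle.load(open("c0.pkl","rb"));c2=pickle.load(open("c2.pkl","rb"))
def e(c,a,b,o):
    f=lambda p,z:onz(c["top"],(o[0]+p[0]/4-.375,o[1]+p[1]/4-.375),z)
    v=f(a,124)-f(b,82);return np.degrees(np.arctan2(v[1],v[0])),np.linalg.norm(v)
print(e(c0,(272,200),(175,290),(205,160)),e(c0,(157,73),(62,160),(205,160)),e(c2,(301,160),(290,295),(195,150)))
s,c=pickle.load(open("w2.pkl","rb"));print(s["eef_pos"],s["wrist_force"])
a,b=wz(s,c,(258,210),146),wz(s,c,(256,320),146);v=a-b;print(np.degrees(np.arctan2(v[1],v[0]))-90,(a+b)/2)
a,b=wz(s,c,(165,181),131),wz(s,c,(255,187),146);v=b-a;print("side",np.degrees(np.arctan2(v[1],v[0])))
a,b=wz(s,c,(127,103),124),wz(s,c,(0,108),90);v=a-b;print("plate",np.degrees(np.arctan2(v[1],v[0])))
E
```

```text
(np.float64(-49.4647725328085), np.float64(117.87890634204092)) (np.float64(-51.405036668387204), np.float64(116.25493495204854)) (np.float64(-5.339933690092414), np.float64(119.622930070091))
[608.41980036 -45.47270142 128.148186  ] [-3.93788416 -0.02370227  5.18086702]
-6.624007913922199 [607.9389322  -53.12406164 146.        ]
side -4.723797879340071
plate -4.6633680432065505
```

The cradle angle is about -5° (from -50.5°), a turn of ≈45°±2, within the band. The slope component of the force is below 5 N, so the clamp is still on its closed stop, and I'll take the TCP here as zero. I'll pull 50 mm along the slope (47.0 out, 17.1 up).

```bash
python3 -m handwheel '0 0.015 -0.005 0; 0 0.030 -0.011 0; 0 0.045 -0.016 0; 0 0.060 -0.022 0; 0 0.075 -0.027 0; 0 0.090 -0.033 0; 0 0.105 -0.038 0; 0 0.1175 -0.043 0'
python3 -m handwheel '0 0 0 0; 0 0 0 0; 0 0 0 0; 0 0 0 0'
python3 - <<'E'
from bench import env
from h import *
s=env.observe();c=env.camera("wrist");S=env.camera("scene");pickle.dump((s,c,S),open("w3.pkl","wb"))
d=s["eef_pos"]-[608.42,-45.47,128.15];y=s["eef_rot"][2]
print(s["eef_pos"],s["wrist_force"],"along slope",np.dot(d,[np.cos(np.radians(20))*np.sin(y),-np.cos(np.radians(20))*np.cos(y),np.sin(np.radians(20))]),"perp",d)
a=cv2.resize(c["pixels"][130:330,0:300],None,fx=2,fy=2);b=cv2.resize(S["pixels"][155:255,210:260],None,fx=4,fy=4,interpolation=cv2.INTER_CUBIC)
cv2.imwrite("pics/w3.png",cv2.convertScaleAbs(np.hstack([a,b]),alpha=1.6,beta=30))
E
```

```text
t: 6.1
eef_pos: [651.4, -49.3, 143.8]
eef_rot: [-3.131, -0.001, 1.474]
wrist_force: [-13.6, 1.2, 4.8]
finger_gap: 0.121
t: 6.5
eef_pos: [651.4, -49.4, 143.8]
eef_rot: [-3.132, -0.0, 1.474]
wrist_force: [-12.1, 0.5, 5.0]
finger_gap: 0.115
[651.42053822 -49.42668483 143.84199022] [-12.05416548   0.5016141    4.98540569] along slope 45.94436931721345 perp [43.00053822 -3.95668483 15.69199022]
```

View pics/w3.png

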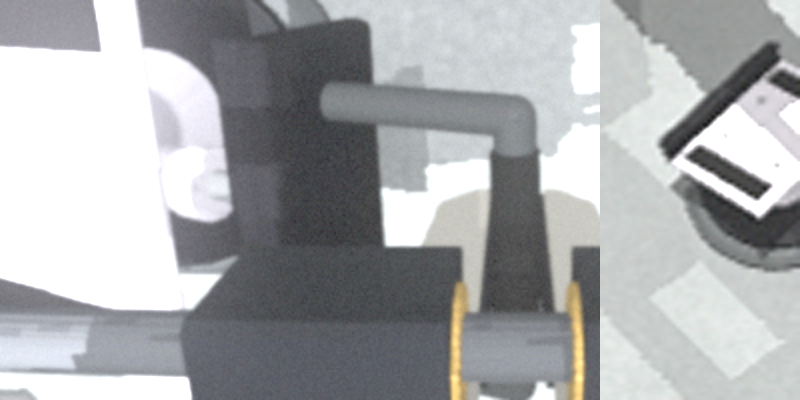

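Drawn 45.9 mm by the arm. The slope force of 9.6 N also gives 46 mm by the spring law, so the two agree. The mark is hidden behind the gripper body in the wrist view. I'll pull about 4 mm more, then look at the rod from the fixed cameras.

```bash
python3 -m handwheel '0 0.006 -0.002 0; 0 0.0105 -0.004 0; 0 0.0105 -0.004 0; 0 0.0105 -0.004 0; 0 0.0105 -0.004 0; 0 0.0105 -0.004 0; 0 0.0105 -0.004 0; 0 0.0105 -0.004 0'
python3 - <<'E'
from bench import env
from h import *
F=[]
for i in range(4):
    S=env.camera("scene");s=env.observe();F.append(s["wrist_force"])
T=env.camera("top")
d=s["eef_pos"]-[608.42,-45.47,128.15];y=s["eef_rot"][2];k=np.radians(20);u=np.array([np.cos(k)*np.sin(y),-np.cos(k)*np.cos(y),np.sin(k)])
f=np.mean(F,0);print(s["eef_pos"],f,"along",d@u,"spring F",-f@u,"perp",d-(d@u)*u)
pickle.dump((s,S,T),open("w4.pkl","wb"))
m=np.array([486+67,-38,120]);print(proj(S,m),proj(T,m))
a=cv2.resize(S["pixels"][150:230,215:315],None,fx=4,fy=4,interpolation=cv2.INTER_CUBIC);b=cv2.resize(T["pixels"][150:230,200:300],None,fx=4,fy=4,interpolation=cv2.INTER_CUBIC)
cv2.imwrite("pics/w4.png",cv2.convertScaleAbs(np.hstack([a,b]),alpha=1.6,beta=30))
E
```

```text
t: 7.4
eef_pos: [655.4, -49.8, 145.3]
eef_rot: [-3.131, -0.0, 1.474]
wrist_force: [-13.4, 0.6, 4.6]
finger_gap: 0.121
[655.37927792 -49.75657464 145.30065054] [-12.71592252   0.73192293   5.34794326] along 50.175790328771875 spring F 10.130323384650277 perp [ 0.03178472  0.2868158  -0.01048046]
[[267.90812648 195.31820911]] [[247.67017094 184.8897479 ]]
```

View pics/w4.png

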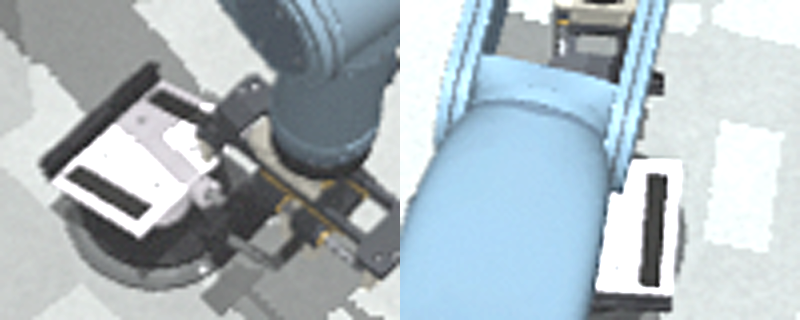

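Arm travel is now 50.2 mm and the spring force 10.1 N, which by the spring law is 51 mm. The scene crop shows the sleeve mouth at about (205,190), so I'll enlarge it to check the mark.

```bash
python3 - <<'E'
from h import *
s,S,T=pickle.load(open("w4.pkl","rb"))
a=cv2.resize(S["pixels"][180:215,250:295],None,fx=16,fy=16,interpolation=cv2.INTER_NEAREST)
cv2.imwrite("pics/w5.png",cv2.convertScaleAbs(a,alpha=1.8,beta=20))
k=np.radians(20);a=np.radians(-5.5);u=np.array([np.cos(k)*np.cos(a),np.cos(k)*np.sin(a),np.sin(k)])
H=s["eef_pos"]+[0,0,19]
print("handle,jaw out, jaw in:",[((proj(S,H-u*x)[0]-[250,180])*16).round() for x in(0,50,60,70,80,90,100,110)])
E
```

```text
handle,jaw out, jaw in: [array([654., 441.]), array([479., 344.]), array([445., 326.]), array([411., 307.]), array([378., 289.]), array([345., 271.]), array([312., 253.]), array([280., 235.])]
```

View pics/w5.png

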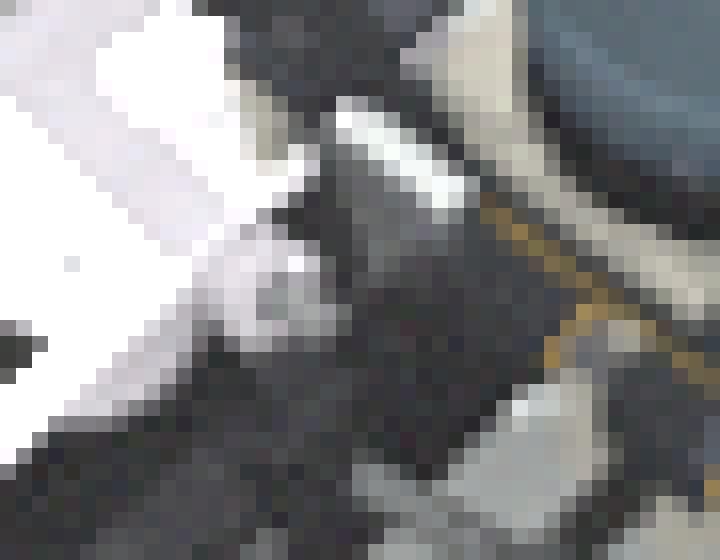

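The sleeve mouth shows at about (285,295) in this crop, but the rod and mark are too coarse to resolve. Travel and spring force agree, so I'll check for rest and hand in.

```bash
python3 -m handwheel '0 0 0 0; 0 0 0 0; 0 0 0 0; 0 0 0 0'
python3 - <<'E'
from bench import env
from h import *
c0=pickle.load(open("c0.pkl","rb"));S=env.camera("scene");T=env.camera("top")
for n,a,b,(x,y,w,h) in(("calc",c0["scene"],S,(150,194,52,48)),("clip",c0["scene"],S,(168,265,118,108)),("tablet",c0["scene"],S,(265,96,68,52)),("jar",c0["scene"],S,(340,138,28,38))):
    print(n,np.abs(a["pixels"][y:y+h,x:x+w].astype(int)-b["pixels"][y:y+h,x:x+w]).mean().round(1))
s=env.observe();print(s["t"],s["eef_pos"],s["wrist_force"],s["finger_gap"],np.abs(s["qd"]).max())
print(env.sign_off())
E
```

```text
t: 8.05
eef_pos: [655.4, -49.8, 145.3]
eef_rot: [-3.131, -0.0, 1.474]
wrist_force: [-14.4, 0.6, 5.1]
finger_gap: 0.118
calc 7.6
clip 3.1
tablet 33.6
jar 2.3
8.15 [655.38343755 -49.77934526 145.30610717] [-12.44547215   1.74953401   5.19417114] 0.12127570985368868 0.0009656309580289819
the job is handed in; nothing more can be done
None
```

I turned the left-hand stand one click anticlockwise by its bow handle, pulled the clamp out along the slope, and handed the job in at about 8 s with the gripper still holding the bar. I never saw the ring mark at the sleeve's mouth.

- **Cradle:** The top view put the plate edge at -5.3°, against about -50.5° at the start, so the turn was about 45° and in the middle click. Bar and plate edges in the wrist view gave -4.7° to -6.6°, which is within the allowed band.
- **Clamp:** The draw is inferred from arm travel and spring force. Arm travel along the slope was 50.2 mm from the closed position, and the spring force of about 10.1 N implies about 51 mm. The gripper body hid the mark from the wrist camera, and the scene camera was too coarse to show it.
- **Hold:** The arm was at rest at hand-in, with the grip closed on the bar and about 10 N of pull along the slope.
- **Bystanders:** The clipboard, jar and calculator looked almost unchanged between the first and last pictures. The tablet patch of the picture did change, a mean difference of 33.6. I put that down to the arm or its shadow crossing that view, since the arm's path stayed well away from the tablet, but I did not check it separately.

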